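# Swap a badly sawn bearing housing for a whole one and hold it ready over the nest

## Task

The bearing housing sitting in the steel nest was sawn off too low: lift it out and drop it into the wire basket. Then pick up the whole housing, carry it over the saw fence and hold it still about a centimetre above the rim of the nest, level, centred and in line with the pocket, without it ever touching the nest, so that I can check the fit; the program finishes while still holding it there. Do not knock the fence, and leave the burner and the other things on the bench where they are.

Things in the scene. Friction and masses are not known exactly. Their poses are not given: they have to be found in the camera images.
- nest: Dark steel nest bolted to the bench (never moves during a run): plate 120 x 72 x 10 mm with a low four-sided rim, 8 mm thick, round a pocket 99 mm long (its x) and 39 mm wide (its y). Origin: centre of the plate's underside, on the bench; z up. Pocket floor at z = 10 mm, top of the rim at z = 22 mm. It may stand left or right of the fence, turned up to 0.5 rad. The pocket is the same either way round.
- nest_rim (a point): Centre of the nest's mouth, level with the top of the rim, 22 mm above the bench; axes as the nest.
- cut_housing: The badly sawn cast aluminium housing, about 0.25 kg, seated in the nest's pocket at the start with its axes along the nest's (about 1.5 mm play). Base 96 (x) x 36 (y) x 14 mm; on it a block 56 (x) x 30 (y) mm with a flat sawn top 34 mm above the underside, and a notch 20 mm wide in the middle of that top, down to 26 mm, running right through along y. Best gripped across the block's 30 mm (closing along its y). Origin: centre of the underside; z up.
- whole_housing: The whole cast aluminium housing (a pillow block), about 0.36 kg, standing on the bench on the other side of the fence from the nest, turned up to 0.6 rad. Base 96 (x) x 36 (y) x 14 mm with a round-topped upright body 56 (x) x 30 (y) mm, rounded (radius 28 mm, axis along y) to 62 mm above the underside, with a dark bearing face on both flat sides. Best gripped across the body's 30 mm (closing along its y). Origin: centre of the underside; z up. The same either way round.
- basket: Shallow wire basket fixed on the bench, outside 180 (x) x 150 (y) x 65 mm high, walls and floor 4 mm, open on top. Origin: centre of the underside; z up. It stands at the far left or far right side of the bench, on either side of the fence.
- fence: The saw's grey fence, a straight bar 400 (x) x 26 (y) x 75 mm high fixed on the bench, pointing away from the robot between the nest and the whole housing; a small clamp on its far end (30 x 40 mm) reaches 83 mm. Origin: centre of the underside.
- burner: Bystander, fixed: round gas burner with four iron prongs, 140 mm across, 56 mm high, on the opposite side from the basket. Origin: centre of the underside.
- cup: Bystander: white cup, 72 mm across, 75 mm high, near the robot. Origin: centre of the underside.
- urn_lid: Bystander: domed steel lid with a knob, 84 mm across, 57 mm high, near the robot. Origin: centre of the underside.
- jar: Bystander: amber glass jar, 56 mm across, 75 mm high, at a far side of the bench. Origin: centre of the underside.
- tin: Bystander: grey tin, 60 mm across, 90 mm high, at a far side of the bench. Origin: centre of the underside.
- wrench: Bystander: wrench 170 mm long lying beyond the task's things, across the bench; it lies along its x. Origin: about its middle, on the bench.
- spoon: Bystander: steel spoon 150 mm long lying beyond the task's things, across the bench; it lies along its x. Origin: about its middle, on the bench.
Things that resemble listed ones, but are neither listed nor needed, are in the scene too. Leave any green look-alike of the cut_housing alone. What is shaped like the whole_housing but pink or red is not meant.

How it is judged:
By the outcome, as a careful person would: the job done as asked, in the order asked, and still so for the second after the job is handed in, while the arm keeps its last pose, push and grip.
It also fails if it takes over 64 s, if anything falls off the work surface, if the arm or the gripper's body presses on something with over 40 N, if the wrist force passes 120 N, or if a joint passes its speed limit or range.

## Robot

A 6-joint arm with a two-finger parallel gripper is mounted at the origin on the work surface. World frame = base frame: x ahead of the robot, y to its left, z up, the work surface at z = 0. Lengths are in m, angles in rad, forces in N, time in s.
With the tool pointing down it reaches from about 0.3 to 0.775 m from the base axis. Payload 14.6 kg.
Tool frame: the origin (TCP) lies midway between the tips of the shut fingers; the grasp point (between the pads) lies 19 mm behind it (grasp_offset is the distance from the TCP to the grasp point, in m); z points along the fingers, y is the line along which they close (so a half turn about z gives the same grasp; the last joint's range is limited). The gripper opens to 94 mm and grips with 3 to 60 N. Pads are 16 mm wide; open, the fingers measure 119 mm over their backs; the gripper's body (75 mm by 177 mm) begins 78 mm behind the grasp point.
Start: joints at [1.182, 0.3, 1.521, -0, 1.321, -0.067], TCP at [0.174, 0.522, 0.205] pointing down, gripper open.
Joint ranges: [-3.03, 3.03], [-0.79, 2.21], [0.23, 2.52], [-1.04, 4.18], [0, 3.07], [-2.55, 2.55]. Speed limits (rad/s): [2.22, 2.22, 2.57, 3.14, 3.14, 3.14].

## Interface

Orientations are given as [roll, pitch, yaw] about the fixed x, y, z axes, in that order (R = Rz(yaw) Ry(pitch) Rx(roll)).
In Python, from station import * gives the robot as it stands. The module is installed in compiled form; this text tells all that it offers.
- The arm moves only by the tool send_rows, never from a script. Its argument "rows" is a list of rows, each an object of numbers: "dx", "dy", "dz": the shift along the tool's x, y, z in mm; "roll": the turn about the tool's z in degrees; "jaw": the closure, from -1 (fully open) to 1 (shut). In form: [{"dx": .., "dy": .., "dz": .., "roll": .., "jaw": ..}, ...]. A call has 1 to 12 rows; each row shifts and turns the commanded pose from where the row before left it, along the tool's axes as they then stand; what a row does not reach is not made up. A row lasts 1/12 s, in which the tool goes at most 41.7 mm and 7.16 degrees, less where a joint would pass 70% of its speed; a pose out of reach is approached as far as the arm can. A call is refused whole if a number of a shift passes 41.7 or a number of a turn 7.16, either way. A call with a gripper value outside its range is refused whole. The fingers move at their own pace and stop on an object; "force" is the grip in N (left out, the last holds). Time passes only in rows, so rows that do not move let the fingers close. It gives the time, the measured TCP pose, the force, the opening and the grip force at its end, in the units of the state.
- get_obs(): the state, without advancing time (a new reading comes with each control period).
- camera(name): name is "scene" or "top" or "wrist"; returns a dict with "frame" (420x560x3 uint8, red, green, blue), "z_map" (420x560 float32, m along the optical axis (not along the pixel's ray), 0 where there is no reading), "camera_matrix" (3x3 intrinsics, pixels), "rvec" (rotation vector, rad) and "tvec" (3), from world to camera coordinates, as OpenCV has them. Camera axes: x right, y down, z forward; pixel columns grow to the right and rows downward; lengths in m; the calibration is good to about 2 mm. A picture is of the moment at which its call begins.
- hand_in(): hands the job in; it is judged then, once.
The state is a dict: "time_s": time; "qpos": joint angles; "joint_vel": joint speeds; "tau": joint torques, N m; "ee_pos": TCP position; "eef_rot": TCP orientation; "force": force on the tool from outside, world axes, zero at the start; "moment": the same for the moment, N m; "grip_width": finger opening in m; "grip_force": force on a finger pad.
Only numpy, scipy, OpenCV 4.12 (cv2) and the standard library are available. Lean on these libraries where they do the work, as an engineer would, in place of code of your own. Each camera call takes 0.05 s, during which the arm holds its last target. There are 200 camera calls.

## Working session

There is one attempt and no reset: what is moved stays moved. The work goes in short steps, Python scripts to look and compute and a tool call to move; the robot and the scene stay as the last step left them, time stands still between calls to the robot, and variables do not carry over. Pictures are saved under pics/ and viewed, at most 10 in all, crops included, and the job is handed in when it is done.

Besides the shell and the picture viewer there is one more tool, called after "Call:" as name([rows], argument=value, ...), one row to a line, values as JSON. send_rows: Moves the arm, as the interface text tells. Its arguments: {"type":"object","properties":{"rows":{"type":"array"},"force":{"type":"number"}},"required":["rows"]}

```bash
mkdir -p pics; cat > h.py <<'E'
from station import *
import numpy as np, cv2
def cloud(c):
    K=c["camera_matrix"];R,_=cv2.Rodrigues(np.array(c["rvec"],float));t=np.array(c["tvec"],float).ravel()
    z=c["z_map"];v,u=np.mgrid[:z.shape[0],:z.shape[1]]
    P=np.stack([(u-K[0,2])/K[0,0]*z,(v-K[1,2])/K[1,1]*z,z],-1)
    W=(P-t)@R; W[z<=0]=np.nan
    return W
def save(c,n): cv2.imwrite("pics/"+n+".png",c["frame"][:,:,::-1])
E
python3 - <<'E'
from h import *
for n in("top","scene"):
    c=camera(n);save(c,n);np.savez("/tmp/"+n,**c)
    W=cloud(c);print(n,[np.round(W[r,k],3).tolist() for r,k in((60,60),(60,500),(210,280),(400,60),(400,500))])
print(get_obs())
E
```

```text
top [[1.449, 1.168, -0.743], [1.431, -1.12, -0.752], [0.493, 0.002, 0.074], [0.139, 0.291, 0.592], [-0.007, -0.584, 0.0]]
scene [[0.478, -1.083, 0.165], [-0.82, 0.124, 0.075], [0.531, -0.002, 0.076], [1.125, -0.541, -0.745], [0.738, 0.613, 0.162]]
{'time_s': 0.1, 'qpos': array([ 1.18239437e+00,  3.00419745e-01,  1.52148443e+00, -1.50426347e-05,
        1.32067365e+00, -6.65928007e-02]), 'joint_vel': array([ 3.86091912e-05, -1.94266478e-03, -1.79564048e-03, -9.88427025e-04,
       -1.17825721e-03,  1.02174453e-03]), 'tau': array([-5.85436319e-04, -5.32649982e+01, -3.53284371e+01,  7.08386209e-02,
        2.34750914e-02, -7.80344681e-05]), 'ee_pos': array([0.17387708, 0.52156542, 0.20495538]), 'eef_rot': array([-3.14060870e+00, -5.10180085e-05,  2.81978721e+00]), 'force': array([-0.7033268 , -0.08871603,  0.32849233]), 'moment': array([ 0.00922374, -0.06183158,  0.05533109]), 'grip_force': 0.0, 'grip_width': 0.09388843880523999}
```

View pics/top.png

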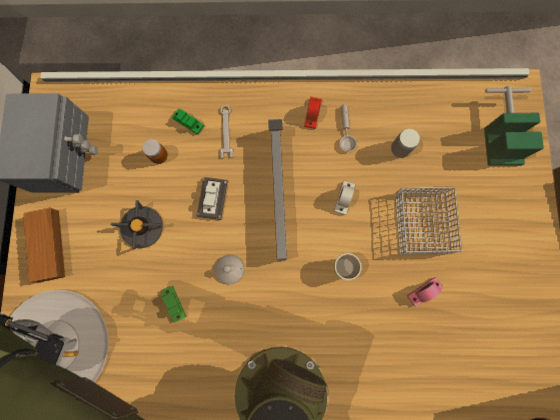

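View pics/scene.png

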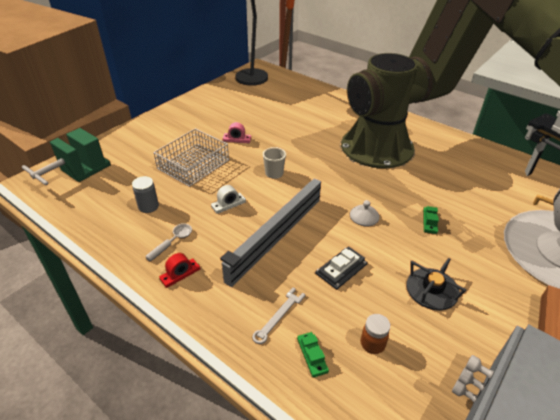

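The top view shows the nest with the cut housing at about (212,198), the whole housing at (345,198), the basket at (428,222) and the fence from (276,122) to (281,258). The red, pink and green look-alikes stand clear of these. The scene view agrees with this.

```bash
cat > m.py <<'E'
from h import *
def rect(P):
    (c,s,a)=cv2.minAreaRect((P[:,:2]*1000).astype(np.float32))
    if s[0]<s[1]: s=s[::-1];a+=90
    return np.round(c,1),np.round(s,1),round((a+90)%180-90,1)
E
python3 - <<'E'
from m import *
for n in("top","scene"):
    c=dict(np.load(f"/tmp/{n}.npz"));W=cloud(c);f=c["frame"];hsv=cv2.cvtColor(f,cv2.COLOR_RGB2HSV)
    box=lambda x0,x1,y0,y1,z0,z1:(W[...,0]>x0)&(W[...,0]<x1)&(W[...,1]>y0)&(W[...,1]<y1)&(W[...,2]>z0)&(W[...,2]<z1)
    # rough centres from the top picture pixels
    if n=="top":
        cen={k:W[p[1],p[0]] for k,p in dict(nest=(212,198),whole=(345,198),basket=(428,222),fence=(279,190),cup=(347,266),lid=(228,268)).items()}
        print({k:np.round(v,3).tolist() for k,v in cen.items()})
    for k,r,z0,z1 in(("nest",.085,.006,.06),("nest",.085,.036,.06),("whole",.07,.007,.08),("whole",.07,.03,.08),("basket",.13,.045,.08),("fence",.25,.06,.095),("cup",.06,.05,.09)):
        x,y,_=cen[k]
        ry=.06 if k=="fence" else r
        m=box(x-r,x+r,y-ry,y+ry,z0,z1);P=W[m]
        if len(P)>5: print(n,k,z0,len(P),*rect(P),"z",np.round(np.percentile(P[:,2],[5,50,95,100]),4))
E
```

```text
{'nest': [0.535, 0.197, 0.037], 'whole': [0.53, -0.18, 0.059], 'basket': [0.471, -0.424, 0.006], 'fence': [0.55, 0.005, 0.074], 'cup': [0.345, -0.188, 0.005], 'lid': [0.336, 0.144, 0.056]}
top nest 0.006 989 [531.7 204.3] [164.9 102.3] -5.6 z [0.0083 0.0228 0.0455 0.049 ]
top nest 0.036 192 [542.6 203.9] [57.  30.8] -8.8 z [0.0367 0.0435 0.0475 0.049 ]
top whole 0.007 419 [ 543.9 -173.2] [105.7  98.5] 83.9 z [0.0106 0.0408 0.0632 0.0665]
top whole 0.03 227 [ 543.1 -183.6] [54.6 30.9] -17.7 z [0.0372 0.0577 0.064  0.0665]
top basket 0.045 487 [ 471.8 -409.6] [180.2 151.9] 1.0 z [0.0462 0.0641 0.0681 0.0711]
top fence 0.06 1362 [559.4  11.8] [395.4  39.8] 1.5 z [0.0722 0.0758 0.0832 0.0876]
top cup 0.05 207 [ 341.6 -177.2] [69.3 68.7] -89.8 z [0.0513 0.0731 0.0781 0.0819]
scene nest 0.006 1163 [534.1 217.8] [142.6 101.1] -8.1 z [0.009  0.0233 0.0458 0.0492]
scene nest 0.036 245 [541.8 204. ] [58.8 33.7] -7.6 z [0.0369 0.0438 0.0474 0.0492]
scene whole 0.007 543 [ 543.6 -185. ] [96.9 39.3] -19.0 z [0.01   0.0323 0.0629 0.0667]
scene whole 0.03 279 [ 543.3 -184.9] [57.2 36.5] -20.3 z [0.0336 0.0521 0.0641 0.0667]
scene basket 0.045 486 [ 471.7 -411.1] [183.4 158.6] 1.2 z [0.0457 0.0602 0.0684 0.071 ]
scene fence 0.06 1551 [561.1   3.8] [401.   42.6] 4.0 z [0.0633 0.0762 0.0846 0.0896]
scene cup 0.05 339 [ 340.1 -178. ] [75.3 69.9] 7.9 z [0.0518 0.0661 0.0784 0.0809]
```

Call:
send_rows([
  {"roll": -5.2, "jaw": -1},
  {"roll": -5.2, "jaw": -1},
  {"dx": -22.7, "dy": -14.6, "jaw": -1},
  {"dx": -22.7, "dy": -14.6, "jaw": -1},
  {"dx": -22.7, "dy": -14.6, "jaw": -1},
  {"dx": -22.7, "dy": -14.6, "jaw": -1},
  {"dx": -22.7, "dy": -14.6, "jaw": -1},
  {"dx": -22.7, "dy": -14.6, "jaw": -1},
  {"dx": -22.7, "dy": -14.6, "jaw": -1},
  {"dx": -22.7, "dy": -14.6, "jaw": -1},
  {"dx": -22.7, "dy": -14.6, "jaw": -1},
  {"jaw": -1},
])

```text
invalid input at $.rows[0]: expected keys dx, dy, dz, roll, jaw
```

Call:
send_rows([
  {"dx": -22.7, "dy": -14.6, "jaw": -1},
  {"dx": -22.7, "dy": -14.6, "jaw": -1},
  {"dx": -22.7, "dy": -14.6, "jaw": -1},
  {"dx": -22.7, "dy": -14.6, "jaw": -1},
  {"dx": -22.7, "dy": -14.6, "jaw": -1},
  {"dx": -22.7, "dy": -14.6, "jaw": -1},
  {"dx": -22.7, "dy": -14.6, "jaw": -1},
  {"dx": -22.7, "dy": -14.6, "jaw": -1},
  {"dx": -22.7, "dy": -14.6, "jaw": -1},
  {"jaw": -1},
  {"jaw": -1},
  {"jaw": -1},
])

```text
invalid input at $.rows[0]: expected keys dx, dy, dz, roll, jaw
```

```bash
cat >> m.py <<'E'
def go(x,y,z=None,yaw=None):
    "remaining move to a target, tool axes: mm, roll deg (translate at present yaw)"
    o=get_obs();r,p,a=o["eef_rot"];p0=o["ee_pos"];d=(np.array([x,y,p0[2] if z is None else z])-p0)*1000
    R=cv2.Rodrigues(np.array([0,0,a]))[0]@cv2.Rodrigues(np.array([0,p,0.]))[0]@cv2.Rodrigues(np.array([r,0,0.]))[0]
    print("pose",np.round(p0*1000,1),np.round(np.degrees([r,p,a]),2),"t",round(o["time_s"],2),"F",np.round(o["force"],1),"w",round(o["grip_width"]*1000,1),"gf",round(o["grip_force"],1),"q6",round(o["qpos"][5],2))
    t=R.T@d;print("tool move mm",np.round(t,1),"roll deg",None if yaw is None else np.round((np.degrees(a)-yaw+90)%180-90,2))
E
python3 - <<'E'
from m import *
c=camera("wrist");save(c,"w1");np.savez("/tmp/w1",**c)
W=cloud(c);go(.542,.204,None,-8)
P=W[(abs(W[...,0]-.542)<.09)&(abs(W[...,1]-.204)<.075)]
for z0,z1 in((.015,.028),(.039,.056)):
    Q=P[(P[:,2]>z0)&(P[:,2]<z1)];print(z0,len(Q),*rect(Q),np.round(np.median(Q,0),4))
E
```

```text
pose [173.9 521.6 205. ] [-179.95   -0.    161.56] t 0.15 F [ 0.7  1.1 -1.1] w 94.0 gf 0.0 q6 -0.07
tool move mm [-4.497e+02 -1.849e+02  1.000e-01] roll deg -10.44
0.015 0 [0. 0.] [0. 0.] 0.0 [nan nan nan]
0.039 0 [0. 0.] [0. 0.] 0.0 [nan nan nan]
  return _methods._mean(a, axis=axis, dtype=dtype,
  ret = um.true_divide(
```

View pics/w1.png

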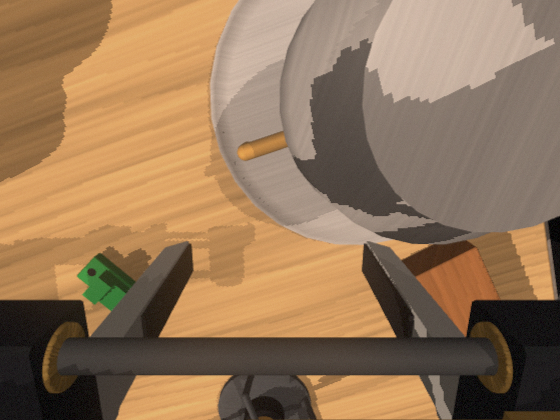

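The first wrist view is from the start pose, because both moves were refused for missing keys. It shows the pot and plate at top right (380,120) and the burner at the bottom (265,400), so my path leads away from the pot.

Call:
send_rows([
  {"dx": 0, "dy": 0, "dz": 0, "roll": -5.2, "jaw": -1},
  {"dx": 0, "dy": 0, "dz": 0, "roll": -5.2, "jaw": -1},
  {"dx": -22.7, "dy": -14.6, "dz": 0, "roll": 0, "jaw": -1},
  {"dx": -22.7, "dy": -14.6, "dz": 0, "roll": 0, "jaw": -1},
  {"dx": -22.7, "dy": -14.6, "dz": 0, "roll": 0, "jaw": -1},
  {"dx": -22.7, "dy": -14.6, "dz": 0, "roll": 0, "jaw": -1},
  {"dx": -22.7, "dy": -14.6, "dz": 0, "roll": 0, "jaw": -1},
  {"dx": -22.7, "dy": -14.6, "dz": 0, "roll": 0, "jaw": -1},
  {"dx": -22.7, "dy": -14.6, "dz": 0, "roll": 0, "jaw": -1},
  {"dx": -22.7, "dy": -14.6, "dz": 0, "roll": 0, "jaw": -1},
  {"dx": -22.7, "dy": -14.6, "dz": 0, "roll": 0, "jaw": -1},
  {"dx": 0, "dy": 0, "dz": 0, "roll": 0, "jaw": -1},
])

```text
time_s: 1.15
ee_pos: [0.3603, 0.3607, 0.2052]
eef_rot: [-3.141, 0.0, 2.998]
force: [-0.5, -0.6, -0.3]
grip_width: 0.0941
grip_force: 0.0
```

Call:
send_rows([
  {"dx": -22.7, "dy": -14.6, "dz": 0, "roll": 0, "jaw": -1},
  {"dx": -22.7, "dy": -14.6, "dz": 0, "roll": 0, "jaw": -1},
  {"dx": -22.7, "dy": -14.6, "dz": 0, "roll": 0, "jaw": -1},
  {"dx": -22.7, "dy": -14.6, "dz": 0, "roll": 0, "jaw": -1},
  {"dx": -22.7, "dy": -14.6, "dz": 0, "roll": 0, "jaw": -1},
  {"dx": -22.7, "dy": -14.6, "dz": 0, "roll": 0, "jaw": -1},
  {"dx": -22.7, "dy": -14.6, "dz": 0, "roll": 0, "jaw": -1},
  {"dx": -22.7, "dy": -14.6, "dz": 0, "roll": 0, "jaw": -1},
  {"dx": -22.7, "dy": -14.6, "dz": 0, "roll": 0, "jaw": -1},
  {"dx": 0, "dy": 0, "dz": 0, "roll": 0, "jaw": -1},
  {"dx": 0, "dy": 0, "dz": 0, "roll": 0, "jaw": -1},
  {"dx": 0, "dy": 0, "dz": 0, "roll": 0, "jaw": -1},
])

```text
time_s: 2.15
ee_pos: [0.5412, 0.205, 0.2052]
eef_rot: [-3.141, -0.001, 3.002]
force: [-0.4, 0.3, 0.7]
grip_width: 0.0939
grip_force: 0.0
```

```bash
cat > near.py <<'E'
from m import *
import sys
n,x,y=sys.argv[1],float(sys.argv[2]),float(sys.argv[3])
c=camera("wrist");save(c,n);np.savez("/tmp/"+n,**c);W=cloud(c)
P=W[(abs(W[...,0]-x)<.08)&(abs(W[...,1]-y)<.07)];print(len(P))
for b in sys.argv[4:]:
    z0,z1=map(float,b.split(","));Q=P[(P[:,2]>z0)&(P[:,2]<z1)]
    if len(Q)>5: print(b,len(Q),*rect(Q),np.round(np.median(Q,0),4))
E
python3 near.py w2 .542 .204 .015,.028 .039,.056; python3 -c "
from m import *
go(.542,.204,None,-8)"
```

```text
66357
.015,.028 3640 [540.  203.9] [114.7  55.1] -7.6 [0.5266 0.2051 0.023 ]
.039,.056 1120 [540.2 203.5] [56.4 29.2] -7.6 [0.531  0.2038 0.0444]
pose [541.1 205.2 205.4] [ 1.8000e+02 -2.0000e-02  1.7201e+02] t 2.2 F [-0.1  0.1 -0.5] w 94.1 gf 0.0 q6 -1.13
tool move mm [-1.1 -1.1 -0. ] roll deg 0.01
```

View pics/w2.png

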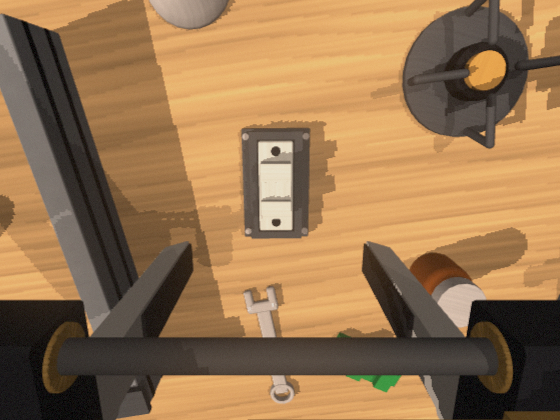

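The wrist view shows the nest at (276,182) with the cut housing seated in it, and the rim measures 115 x 55 mm as it should. I'm descending onto it now.

Call:
send_rows([
  {"dx": 0.7, "dy": -1.5, "dz": 25, "roll": -0.4, "jaw": -1},
  {"dx": 0, "dy": 0, "dz": 25, "roll": 0, "jaw": -1},
  {"dx": 0, "dy": 0, "dz": 25, "roll": 0, "jaw": -1},
  {"dx": 0, "dy": 0, "dz": 25, "roll": 0, "jaw": -1},
  {"dx": 0, "dy": 0, "dz": 20, "roll": 0, "jaw": -1},
  {"dx": 0, "dy": 0, "dz": 20, "roll": 0, "jaw": -1},
  {"dx": 0, "dy": 0, "dz": 15, "roll": 0, "jaw": -1},
  {"dx": 0, "dy": 0, "dz": 12, "roll": 0, "jaw": -1},
  {"dx": 0, "dy": 0, "dz": 8, "roll": 0, "jaw": -1},
  {"dx": 0, "dy": 0, "dz": 3, "roll": 0, "jaw": -1},
  {"dx": 0, "dy": 0, "dz": 0, "roll": 0, "jaw": -1},
  {"dx": 0, "dy": 0, "dz": 0, "roll": 0, "jaw": -1},
])

```text
time_s: 3.2
ee_pos: [0.5412, 0.2033, 0.0282]
eef_rot: [3.141, 0.001, 3.008]
force: [0.0, 0.6, 0.1]
grip_width: 0.0939
grip_force: 0.0
```

Call:
send_rows([
  {"dx": 0, "dy": 0, "dz": 0, "roll": 0, "jaw": 1},
  {"dx": 0, "dy": 0, "dz": 0, "roll": 0, "jaw": 1},
  {"dx": 0, "dy": 0, "dz": 0, "roll": 0, "jaw": 1},
  {"dx": 0, "dy": 0, "dz": 0, "roll": 0, "jaw": 1},
  {"dx": 0, "dy": 0, "dz": 0, "roll": 0, "jaw": 1},
  {"dx": 0, "dy": 0, "dz": 0, "roll": 0, "jaw": 1},
  {"dx": 0, "dy": 0, "dz": 0, "roll": 0, "jaw": 1},
  {"dx": 0, "dy": 0, "dz": 0, "roll": 0, "jaw": 1},
  {"dx": 0, "dy": 0, "dz": 0, "roll": 0, "jaw": 1},
  {"dx": 0, "dy": 0, "dz": 0, "roll": 0, "jaw": 1},
  {"dx": 0, "dy": 0, "dz": 0, "roll": 0, "jaw": 1},
  {"dx": 0, "dy": 0, "dz": 0, "roll": 0, "jaw": 1},
], force=30)

```text
time_s: 4.2
ee_pos: [0.5409, 0.203, 0.0274]
eef_rot: [3.142, -0.0, 3.008]
force: [1.0, 0.7, 0.6]
grip_width: 0.0298
grip_force: 30.0
```

Call:
send_rows([
  {"dx": 0, "dy": 0, "dz": -4, "roll": 0, "jaw": 1},
  {"dx": 0, "dy": 0, "dz": -8, "roll": 0, "jaw": 1},
  {"dx": 0, "dy": 0, "dz": -12, "roll": 0, "jaw": 1},
  {"dx": 0, "dy": 0, "dz": -20, "roll": 0, "jaw": 1},
  {"dx": 0, "dy": 0, "dz": -25, "roll": 0, "jaw": 1},
  {"dx": 0, "dy": 0, "dz": -25, "roll": 0, "jaw": 1},
  {"dx": 0, "dy": 0, "dz": -25, "roll": 0, "jaw": 1},
  {"dx": 0, "dy": 0, "dz": -25, "roll": 0, "jaw": 1},
  {"dx": 0, "dy": 0, "dz": -20, "roll": 0, "jaw": 1},
  {"dx": 0, "dy": 0, "dz": -9, "roll": 0, "jaw": 1},
  {"dx": 0, "dy": 0, "dz": 0, "roll": 0, "jaw": 1},
  {"dx": 0, "dy": 0, "dz": 0, "roll": 0, "jaw": 1},
])

```text
time_s: 5.2
ee_pos: [0.5407, 0.203, 0.2001]
eef_rot: [-3.142, -0.0, 3.008]
force: [0.1, 0.1, -3.4]
grip_width: 0.0294
grip_force: 30.0
```

```bash
python3 near.py w3 .540 .204 .015,.028 .16,.22; python3 -c "
from m import *
go(.472,-.41,None,-8)"
```

```text
68990
.015,.028 907 [500.3 212.3] [61.4 34. ] 82.5 [0.4916 0.2111 0.0224]
.16,.22 10596 [539.8 203.5] [96.3 53.8] -7.6 [0.5273 0.2046 0.2097]
pose [540.4 202.9 199.3] [-1.7996e+02 -9.0000e-02  1.7236e+02] t 5.25 F [-0.6 -0.8 -2.8] w 30.0 gf 30.0 q6 -1.14
tool move mm [-1.370e+01 -6.165e+02  4.000e-01] roll deg 0.36
```

View pics/w3.png

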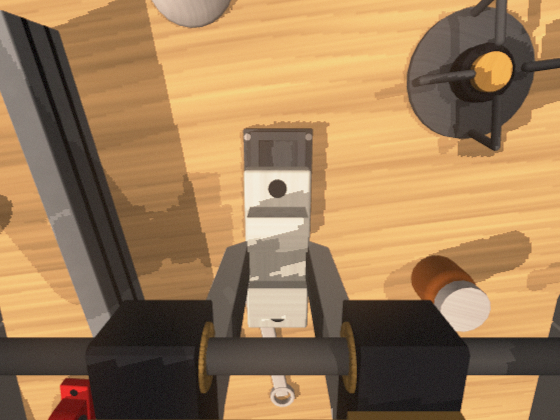

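The view shows the housing held level at (278,255), with the empty end of the nest behind it at (278,150). Next is the basket.

Call:
send_rows([
  {"dx": -0.2, "dy": -10, "dz": 0, "roll": 0, "jaw": 1},
  {"dx": -0.5, "dy": -20, "dz": 0, "roll": 0, "jaw": 1},
  {"dx": -0.6, "dy": -26, "dz": 0, "roll": 0, "jaw": 1},
  {"dx": -0.6, "dy": -26, "dz": 0, "roll": 0, "jaw": 1},
  {"dx": -0.6, "dy": -26, "dz": 0, "roll": 0, "jaw": 1},
  {"dx": -0.6, "dy": -26, "dz": 0, "roll": 0, "jaw": 1},
  {"dx": -0.6, "dy": -26, "dz": 0, "roll": 0, "jaw": 1},
  {"dx": -0.6, "dy": -26, "dz": 0, "roll": 0, "jaw": 1},
  {"dx": -0.6, "dy": -26, "dz": 0, "roll": 0, "jaw": 1},
  {"dx": -0.6, "dy": -26, "dz": 0, "roll": 0, "jaw": 1},
  {"dx": -0.6, "dy": -26, "dz": 0, "roll": 0, "jaw": 1},
  {"dx": -0.6, "dy": -26, "dz": 0, "roll": 0, "jaw": 1},
])

```text
time_s: 6.25
ee_pos: [0.5079, -0.087, 0.1994]
eef_rot: [3.142, -0.002, 3.008]
force: [0.2, 0.3, -3.3]
grip_width: 0.0298
grip_force: 30.0
```

Call:
send_rows([
  {"dx": -0.6, "dy": -26, "dz": 0, "roll": 0, "jaw": 1},
  {"dx": -0.6, "dy": -26, "dz": 0, "roll": 0, "jaw": 1},
  {"dx": -0.6, "dy": -26, "dz": 0, "roll": 0, "jaw": 1},
  {"dx": -0.6, "dy": -26, "dz": 0, "roll": 0, "jaw": 1},
  {"dx": -0.6, "dy": -26, "dz": 0, "roll": 0, "jaw": 1},
  {"dx": -0.6, "dy": -26, "dz": 0, "roll": 0, "jaw": 1},
  {"dx": -0.6, "dy": -26, "dz": 0, "roll": 0, "jaw": 1},
  {"dx": -0.6, "dy": -26, "dz": 0, "roll": 0, "jaw": 1},
  {"dx": -0.6, "dy": -26, "dz": 0, "roll": 0, "jaw": 1},
  {"dx": -0.6, "dy": -26, "dz": 0, "roll": 0, "jaw": 1},
  {"dx": -0.6, "dy": -26, "dz": 0, "roll": 0, "jaw": 1},
  {"dx": -0.5, "dy": -20, "dz": 0, "roll": 0, "jaw": 1},
])

```text
time_s: 7.25
ee_pos: [0.4739, -0.3915, 0.199]
eef_rot: [3.141, -0.002, 3.007]
force: [0.9, -0.2, -3.0]
grip_width: 0.0295
grip_force: 30.0
```

Call:
send_rows([
  {"dx": -0.2, "dy": -20, "dz": 0, "roll": 0, "jaw": 1},
  {"dx": 0, "dy": 0, "dz": 0, "roll": 0, "jaw": 1},
  {"dx": 0, "dy": 0, "dz": 0, "roll": 0, "jaw": 1},
])

```text
time_s: 7.5
ee_pos: [0.4718, -0.41, 0.1989]
eef_rot: [3.14, -0.002, 3.007]
force: [-0.1, 1.1, -3.6]
grip_width: 0.0296
grip_force: 30.0
```

```bash
python3 - <<'E'
from m import *
go(.472,-.411,.045,-8)
c=camera("wrist");save(c,"w4");W=cloud(c);P=W[(W[...,2]>.055)&(W[...,2]<.075)&(W[...,1]<-.3)];print(len(P),*rect(P))
E
```

```text
pose [ 471.8 -410.   198.9] [ 1.7992e+02 -1.1000e-01  1.7227e+02] t 7.5 F [-0.1  1.1 -3.6] w 29.6 gf 30.0 q6 -2.21
tool move mm [ -0.6  -1.2 153.9] roll deg 0.27
3424 [ 518.3 -511.9] [361.2 315. ] 83.8
```

Call:
send_rows([
  {"dx": 0, "dy": 0, "dz": 20, "roll": 0, "jaw": 1},
  {"dx": 0, "dy": 0, "dz": 25, "roll": 0, "jaw": 1},
  {"dx": 0, "dy": 0, "dz": 25, "roll": 0, "jaw": 1},
  {"dx": 0, "dy": 0, "dz": 25, "roll": 0, "jaw": 1},
  {"dx": 0, "dy": 0, "dz": 25, "roll": 0, "jaw": 1},
  {"dx": 0, "dy": 0, "dz": 20, "roll": 0, "jaw": 1},
  {"dx": 0, "dy": 0, "dz": 12, "roll": 0, "jaw": 1},
  {"dx": 0, "dy": 0, "dz": 6, "roll": 0, "jaw": 1},
  {"dx": 0, "dy": 0, "dz": 0, "roll": 0, "jaw": 1},
  {"dx": 0, "dy": 0, "dz": 0, "roll": 0, "jaw": 1},
])

```text
time_s: 8.38
ee_pos: [0.4733, -0.4095, 0.0434]
eef_rot: [-3.141, 0.001, 3.009]
force: [0.2, -0.3, -2.8]
grip_width: 0.0296
grip_force: 30.0
```

Call:
send_rows([
  {"dx": 0, "dy": 0, "dz": 0, "roll": 0, "jaw": 0},
  {"dx": 0, "dy": 0, "dz": 0, "roll": 0, "jaw": 0},
  {"dx": 0, "dy": 0, "dz": 0, "roll": 0, "jaw": 0},
  {"dx": 0, "dy": 0, "dz": 0, "roll": 0, "jaw": 0},
  {"dx": 0, "dy": 0, "dz": -5, "roll": 0, "jaw": 0},
  {"dx": 0, "dy": 0, "dz": -15, "roll": 0, "jaw": 0},
  {"dx": 0, "dy": 0, "dz": -25, "roll": 0, "jaw": 0},
  {"dx": 0, "dy": 0, "dz": -30, "roll": 0, "jaw": 0},
  {"dx": 0, "dy": 0, "dz": -30, "roll": 0, "jaw": 0},
  {"dx": 0, "dy": 0, "dz": -30, "roll": 0, "jaw": 0},
  {"dx": 0, "dy": 0, "dz": -25, "roll": 0, "jaw": 0},
  {"dx": 0, "dy": 0, "dz": 0, "roll": 0, "jaw": 0},
])

```text
time_s: 9.38
ee_pos: [0.4741, -0.4105, 0.2089]
eef_rot: [-3.136, 0.007, 3.008]
force: [0.9, 0.1, 0.1]
grip_width: 0.047
grip_force: 0.0
```

```bash
python3 - <<'E'
from m import *
go(.5435,-.1845,None,-19)
c=camera("scene");save(c,"s2");W=cloud(c)
P=W[(abs(W[...,0]-.472)<.085)&(abs(W[...,1]+.41)<.065)&(W[...,2]>.01)&(W[...,2]<.06)];print(len(P),*rect(P))
cv2.imwrite("pics/s2c.png",cv2.resize(c["frame"][110:280,120:420,::-1],None,fx=2,fy=2))
E
```

```text
pose [ 474.1 -410.5  208.9] [-179.7     0.4   172.36] t 9.38 F [0.9 0.1 0.1] w 47.0 gf 0.0 q6 -2.21
tool move mm [-38.8 233.2  -0.9] roll deg 11.36
313 [ 471.8 -409.2] [170.1 119.2] -0.7
```

View pics/s2c.png

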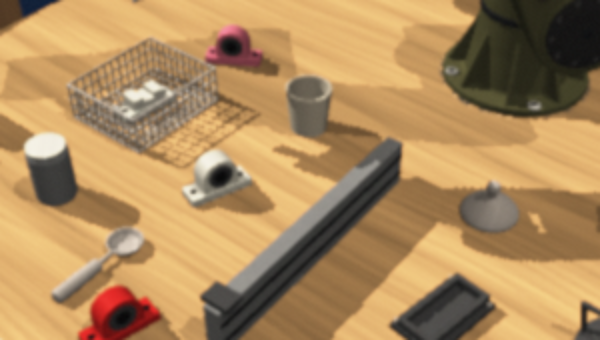

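The cut housing lies in the basket at (145,97) in the crop, and the nest at (440,305) is empty. Now on to the whole housing.

Call:
send_rows([
  {"dx": 0, "dy": 0, "dz": 0, "roll": 5.7, "jaw": -1},
  {"dx": 0, "dy": 0, "dz": 0, "roll": 5.7, "jaw": -1},
  {"dx": 0.8, "dy": 26, "dz": 0, "roll": 0, "jaw": -1},
  {"dx": 0.8, "dy": 26, "dz": 0, "roll": 0, "jaw": -1},
  {"dx": 0.9, "dy": 26, "dz": 0, "roll": 0, "jaw": -1},
  {"dx": 0.9, "dy": 26, "dz": 0, "roll": 0, "jaw": -1},
  {"dx": 0.9, "dy": 26, "dz": 0, "roll": 0, "jaw": -1},
  {"dx": 0.9, "dy": 26, "dz": 0, "roll": 0, "jaw": -1},
  {"dx": 0.9, "dy": 26, "dz": 0, "roll": 0, "jaw": -1},
  {"dx": 0.9, "dy": 26, "dz": 0, "roll": 0, "jaw": -1},
  {"dx": 0.9, "dy": 26, "dz": 0, "roll": 0, "jaw": -1},
  {"dx": 0, "dy": 2, "dz": 0, "roll": 0, "jaw": -1},
])

```text
time_s: 10.43
ee_pos: [0.5429, -0.1802, 0.2016]
eef_rot: [3.141, -0.001, 2.812]
force: [0.1, 0.7, 0.7]
grip_width: 0.0941
grip_force: 0.0
```

Call:
send_rows([
  {"dx": 0, "dy": 0, "dz": 0, "roll": 0, "jaw": -1},
  {"dx": 0, "dy": 0, "dz": 0, "roll": 0, "jaw": -1},
])

```text
time_s: 10.6
ee_pos: [0.5421, -0.1841, 0.2019]
eef_rot: [-3.141, -0.001, 2.809]
force: [1.1, -0.6, -0.9]
grip_width: 0.0939
grip_force: 0.0
```

```bash
python3 near.py w5 .543 -.184 .008,.02 .025,.075 .008,.075; python3 -c "
from m import *
go(.5435,-.184,.019,-19)"
```

```text
66513
.008,.02 1151 [ 541.4 -184.9] [96.2 36. ] -18.3 [ 0.5122 -0.1802  0.0144]
.025,.075 1786 [ 540.5 -184.7] [54.9 30.8] -19.5 [ 0.5352 -0.1832  0.0588]
.008,.075 2961 [ 541.4 -184.9] [96.2 36. ] -18.3 [ 0.5307 -0.1821  0.0503]
pose [ 542.  -184.5  201.9] [-1.7999e+02 -4.0000e-02  1.6093e+02] t 10.65 F [0.4 0.3 1.3] w 94.3 gf 0.0 q6 -1.63
tool move mm [ -1.4   0.9 182.9] roll deg -0.07
```

View pics/w5.png

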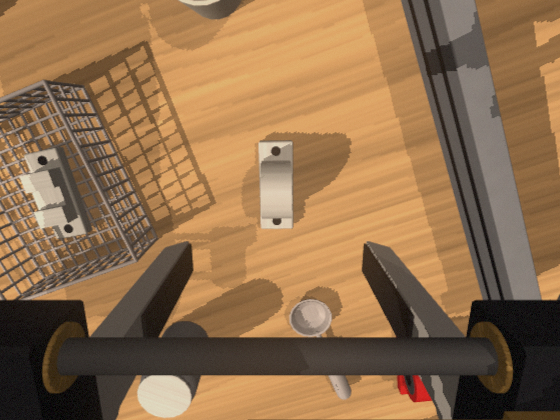

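The view shows the whole housing at (276,184), standing clear of everything, with a base of 96 x 36 mm as specified. I'm descending to grip it.

Call:
send_rows([
  {"dx": 0.4, "dy": -0.6, "dz": 25, "roll": -0.7, "jaw": -1},
  {"dx": 0, "dy": 0, "dz": 25, "roll": 0, "jaw": -1},
  {"dx": 0, "dy": 0, "dz": 25, "roll": 0, "jaw": -1},
  {"dx": 0, "dy": 0, "dz": 25, "roll": 0, "jaw": -1},
  {"dx": 0, "dy": 0, "dz": 25, "roll": 0, "jaw": -1},
  {"dx": 0, "dy": 0, "dz": 20, "roll": 0, "jaw": -1},
  {"dx": 0, "dy": 0, "dz": 15, "roll": 0, "jaw": -1},
  {"dx": 0, "dy": 0, "dz": 12, "roll": 0, "jaw": -1},
  {"dx": 0, "dy": 0, "dz": 8, "roll": 0, "jaw": -1},
  {"dx": 0, "dy": 0, "dz": 3, "roll": 0, "jaw": -1},
  {"dx": 0, "dy": 0, "dz": 0, "roll": 0, "jaw": -1},
  {"dx": 0, "dy": 0, "dz": 0, "roll": 0, "jaw": -1},
])

```text
time_s: 11.65
ee_pos: [0.5421, -0.1845, 0.0201]
eef_rot: [-3.142, 0.001, 2.821]
force: [-0.1, -0.9, 0.0]
grip_width: 0.094
grip_force: 0.0
```

Call:
send_rows([
  {"dx": 0, "dy": 0, "dz": 0, "roll": 0, "jaw": 1},
  {"dx": 0, "dy": 0, "dz": 0, "roll": 0, "jaw": 1},
  {"dx": 0, "dy": 0, "dz": 0, "roll": 0, "jaw": 1},
  {"dx": 0, "dy": 0, "dz": 0, "roll": 0, "jaw": 1},
  {"dx": 0, "dy": 0, "dz": 0, "roll": 0, "jaw": 1},
  {"dx": 0, "dy": 0, "dz": 0, "roll": 0, "jaw": 1},
  {"dx": 0, "dy": 0, "dz": 0, "roll": 0, "jaw": 1},
  {"dx": 0, "dy": 0, "dz": 0, "roll": 0, "jaw": 1},
  {"dx": 0, "dy": 0, "dz": 0, "roll": 0, "jaw": 1},
  {"dx": 0, "dy": 0, "dz": 0, "roll": 0, "jaw": 1},
  {"dx": 0, "dy": 0, "dz": 0, "roll": 0, "jaw": 1},
  {"dx": 0, "dy": 0, "dz": 0, "roll": 0, "jaw": 1},
], force=40)

```text
time_s: 12.65
ee_pos: [0.5418, -0.1843, 0.0195]
eef_rot: [-3.141, 0.0, 2.821]
force: [-0.3, -1.0, 0.0]
grip_width: 0.0296
grip_force: 40.0
```

Call:
send_rows([
  {"dx": 0, "dy": 0, "dz": -4, "roll": 0, "jaw": 1},
  {"dx": 0, "dy": 0, "dz": -8, "roll": 0, "jaw": 1},
  {"dx": 0, "dy": 0, "dz": -15, "roll": 0, "jaw": 1},
  {"dx": 0, "dy": 0, "dz": -25, "roll": 0, "jaw": 1},
  {"dx": 0, "dy": 0, "dz": -25, "roll": 0, "jaw": 1},
  {"dx": 0, "dy": 0, "dz": -25, "roll": 0, "jaw": 1},
  {"dx": 0, "dy": 0, "dz": -25, "roll": 0, "jaw": 1},
  {"dx": 0, "dy": 0, "dz": -25, "roll": 0, "jaw": 1},
  {"dx": 0, "dy": 0, "dz": -20, "roll": 0, "jaw": 1},
  {"dx": 0, "dy": 0, "dz": -9, "roll": 0, "jaw": 1},
  {"dx": 0, "dy": 0, "dz": 0, "roll": 0, "jaw": 1},
  {"dx": 0, "dy": 0, "dz": 0, "roll": 0, "jaw": 1},
])

```text
time_s: 13.65
ee_pos: [0.5416, -0.184, 0.1998]
eef_rot: [3.142, -0.001, 2.822]
force: [-0.7, -0.2, -4.4]
grip_width: 0.0294
grip_force: 40.0
```

```bash
python3 near.py w6 .543 -.184 .175,.188 .188,.203 .17,.203; python3 -c "
from m import *
go(.540,.2035,None,-7.6)"
```

```text
70393
.175,.188 104 [ 496.1 -168.7] [34.2  0.7] 71.5 [ 0.496  -0.1687  0.1848]
.188,.203 2828 [ 513.8 -174.6] [39.4 38.4] 71.8 [ 0.5061 -0.172   0.1948]
.17,.203 2932 [ 513.8 -174.6] [39.4 38.4] 71.8 [ 0.5057 -0.1719  0.1948]
pose [ 541.3 -183.9  199.1] [ 1.7999e+02 -1.1000e-01  1.6166e+02] t 13.7 F [ 0.4 -0.  -3.8] w 29.8 gf 40.0 q6 -1.64
tool move mm [1.231e+02 3.673e+02 3.000e-01] roll deg -10.74
```

Call:
send_rows([
  {"dx": 0, "dy": 0, "dz": 0, "roll": -3.6, "jaw": 1},
  {"dx": 0, "dy": 0, "dz": 0, "roll": -3.6, "jaw": 1},
  {"dx": 0, "dy": 0, "dz": 0, "roll": -3.5, "jaw": 1},
  {"dx": 1.5, "dy": 12, "dz": 0, "roll": 0, "jaw": 1},
  {"dx": 3.4, "dy": 25, "dz": 0, "roll": 0, "jaw": 1},
  {"dx": 3.4, "dy": 25, "dz": 0, "roll": 0, "jaw": 1},
  {"dx": 3.4, "dy": 25, "dz": 0, "roll": 0, "jaw": 1},
  {"dx": 3.4, "dy": 25, "dz": 0, "roll": 0, "jaw": 1},
  {"dx": 3.4, "dy": 25, "dz": 0, "roll": 0, "jaw": 1},
  {"dx": 3.4, "dy": 25, "dz": 0, "roll": 0, "jaw": 1},
  {"dx": 3.4, "dy": 25, "dz": 0, "roll": 0, "jaw": 1},
  {"dx": 3.4, "dy": 25, "dz": 0, "roll": 0, "jaw": 1},
])

```text
time_s: 14.7
ee_pos: [0.5408, 0.0316, 0.1993]
eef_rot: [-3.141, -0.002, 3.007]
force: [-0.1, -0.5, -3.7]
grip_width: 0.0298
grip_force: 40.0
```

Call:
send_rows([
  {"dx": 3.4, "dy": 25, "dz": 0, "roll": 0, "jaw": 1},
  {"dx": 3.4, "dy": 25, "dz": 0, "roll": 0, "jaw": 1},
  {"dx": 3.4, "dy": 25, "dz": 0, "roll": 0, "jaw": 1},
  {"dx": 3.4, "dy": 25, "dz": 0, "roll": 0, "jaw": 1},
  {"dx": 3.4, "dy": 25, "dz": 0, "roll": 0, "jaw": 1},
  {"dx": 3.4, "dy": 25, "dz": 0, "roll": 0, "jaw": 1},
  {"dx": 3, "dy": 21.5, "dz": 0, "roll": 0, "jaw": 1},
  {"dx": 0, "dy": 0, "dz": 0, "roll": 0, "jaw": 1},
  {"dx": 0, "dy": 0, "dz": 0, "roll": 0, "jaw": 1},
  {"dx": 0, "dy": 0, "dz": 0, "roll": 0, "jaw": 1},
])

```text
time_s: 15.53
ee_pos: [0.5407, 0.2027, 0.1996]
eef_rot: [-3.141, -0.001, 3.008]
force: [-0.1, -0.8, -3.1]
grip_width: 0.0299
grip_force: 40.0
```

```bash
python3 - <<'E'
from m import *
go(.5405,.2033,.052,-7.6)
c=camera("wrist");save(c,"w7");W=cloud(c)
a=np.radians(-7.6);ux=np.array([np.cos(a),np.sin(a)]);uy=np.array([-ux[1],ux[0]])
q=(W[...,:2]-get_obs()["ee_pos"][:2])*1000;L=q@ux;S=q@uy
for n,z0,z1 in(("nest",.015,.03),("base",.186,.2)):
    m=(abs(L)<85)&(abs(S)<45)&(W[...,2]>z0)&(W[...,2]<z1)
    print(n,m.sum(),"L",np.round([L[m].min(),L[m].max()],1),"S",np.round([S[m].min(),S[m].max()],1),*rect(W[m]),np.round(np.median(W[m][:,2]),4))
E
```

```text
pose [540.7 202.7 199.6] [-1.7996e+02 -8.0000e-02  1.7233e+02] t 15.53 F [-0.1 -0.8 -3.1] w 29.9 gf 40.0 q6 -1.14
tool move mm [1.000e-01 7.000e-01 1.476e+02] roll deg -0.07
nest 887 L [-58.2 -23.2] S [-27.5  34.8] [501.  211.4] [62.3 34.9] 82.3 0.0224
base 2784 L [-48.7 -19.1] S [-17.3  18.7] [507.4 207.5] [36.1 29.5] 82.2 0.1946
```

View pics/w7.png

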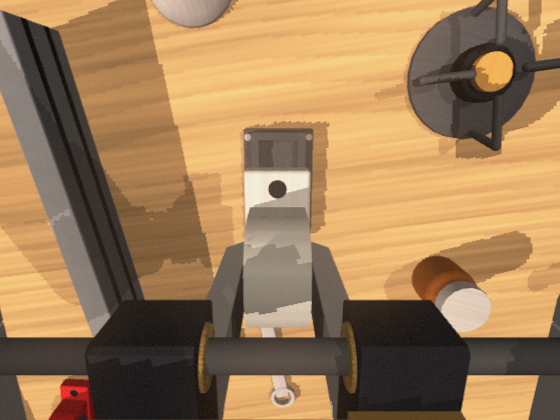

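The whole housing is held level and in line with the nest, whose visible end is at (278,150). I'll lower it part way and check again.

Call:
send_rows([
  {"dx": 0, "dy": 0.5, "dz": 10, "roll": -0.1, "jaw": 1},
  {"dx": 0, "dy": 0, "dz": 20, "roll": 0, "jaw": 1},
  {"dx": 0, "dy": 0, "dz": 25, "roll": 0, "jaw": 1},
  {"dx": 0, "dy": 0, "dz": 25, "roll": 0, "jaw": 1},
  {"dx": 0, "dy": 0, "dz": 20, "roll": 0, "jaw": 1},
  {"dx": 0, "dy": 0, "dz": 15, "roll": 0, "jaw": 1},
  {"dx": 0, "dy": 0, "dz": 8, "roll": 0, "jaw": 1},
  {"dx": 0, "dy": 0, "dz": 5, "roll": 0, "jaw": 1},
  {"dx": 0, "dy": 0, "dz": 0, "roll": 0, "jaw": 1},
  {"dx": 0, "dy": 0, "dz": 0, "roll": 0, "jaw": 1},
  {"dx": 0, "dy": 0, "dz": 0, "roll": 0, "jaw": 1},
])

```text
time_s: 16.5
ee_pos: [0.5417, 0.2034, 0.0734]
eef_rot: [3.141, 0.001, 3.01]
force: [-0.3, -0.7, -2.5]
grip_width: 0.0296
grip_force: 40.0
```

```bash
cat > chk.py <<'E'
from m import *
import sys
go(.5405,.2033,.0515,-7.6)
a=np.radians(-7.6);ux=np.array([np.cos(a),np.sin(a)]);uy=np.array([-ux[1],ux[0]])
o=get_obs();zb=o["ee_pos"][2]-.0195
for cam in("wrist","scene","top"):
    c=camera(cam);save(c,sys.argv[1]+cam);W=cloud(c)
    q=(W[...,:2]-o["ee_pos"][:2])*1000;L=q@ux;S=q@uy
    for n,z0,z1,l,s in(("rim",.0185,.027,62,30.5),("plate",.007,.014,64,40),("base",zb+.008,zb+.0185,54,23)):
        m=(abs(L)<l)&(abs(S)<s)&(W[...,2]>z0)&(W[...,2]<z1)
        if m.sum()>20: print(cam,n,m.sum(),"L",np.round(np.percentile(L[m],[.5,99.5]),1),"S",np.round(np.percentile(S[m],[.5,99.5]),1),*rect(W[m]),np.round(np.median(W[m][:,2]),4))
E
python3 chk.py a
```

```text
pose [541.7 203.4  73.4] [1.7996e+02 8.0000e-02 1.7245e+02] t 16.5 F [-0.3 -0.7 -2.5] w 29.6 gf 40.0 q6 -1.14
tool move mm [ 1.2 -0.3 21.9] roll deg 0.05
wrist rim 2570 L [-59.2   9.8] S [-27.2  27.6] [517.7 206.8] [70.  55.2] -7.7 0.0225
wrist plate 3242 L [-61.7  16.5] S [-35.7  36. ] [520.2 206.5] [79.9 72.4] -7.6 0.0105
wrist base 2682 L [-48.2 -22.5] S [-17.5  18. ] [508.3 208.2] [36.  29.2] 82.2 0.0683
scene rim 277 L [-58.   58.5] S [-28.   28.1] [541.9 203.5] [117.6  57.4] -8.1 0.0229
scene plate 472 L [-57.7  60.8] S [-35.7  36.1] [543.  203.1] [122.4  73. ] -7.9 0.0111
scene base 198 L [-46.3  50.9] S [-16.7  19.1] [544.1 206.2] [98.5 36.4] -10.5 0.0686
```

View pics/awrist.png

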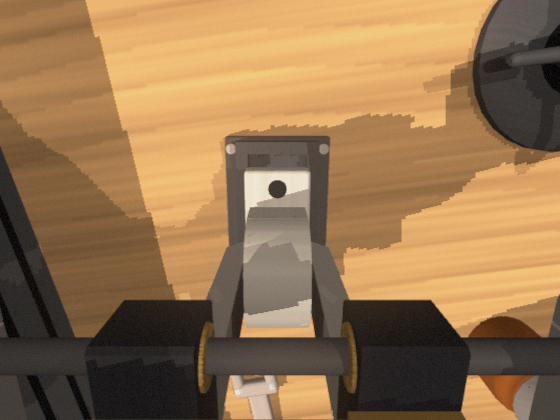

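The housing is centred across the pocket but sits about 1.5 mm too far along it, so I'll correct that while lowering the rest of the way.

Call:
send_rows([
  {"dx": 0.7, "dy": 0, "dz": 0, "roll": 0, "jaw": 1},
  {"dx": 0.7, "dy": 0, "dz": 6, "roll": 0, "jaw": 1},
  {"dx": 0, "dy": 0, "dz": 6, "roll": 0, "jaw": 1},
  {"dx": 0, "dy": 0, "dz": 5, "roll": 0, "jaw": 1},
  {"dx": 0, "dy": 0, "dz": 4, "roll": 0, "jaw": 1},
  {"dx": 0, "dy": 0, "dz": 0, "roll": 0, "jaw": 1},
  {"dx": 0, "dy": 0, "dz": 0, "roll": 0, "jaw": 1},
  {"dx": 0, "dy": 0, "dz": 0, "roll": 0, "jaw": 1},
  {"dx": 0, "dy": 0, "dz": 0, "roll": 0, "jaw": 1},
  {"dx": 0, "dy": 0, "dz": 0, "roll": 0, "jaw": 1},
  {"dx": 0, "dy": 0, "dz": 0, "roll": 0, "jaw": 1},
  {"dx": 0, "dy": 0, "dz": 0, "roll": 0, "jaw": 1},
])

```text
time_s: 17.65
ee_pos: [0.5399, 0.2036, 0.0516]
eef_rot: [3.141, 0.0, 3.01]
force: [0.4, 0.9, -3.1]
grip_width: 0.0298
grip_force: 40.0
```

```bash
python3 chk.py b
```

```text
pose [539.9 203.6  51.6] [1.7999e+02 1.0000e-02 1.7246e+02] t 17.65 F [ 0.4  0.9 -3.1] w 29.8 gf 40.0 q6 -1.14
tool move mm [-0.6 -0.2  0.1] roll deg 0.06
wrist rim 3241 L [-57.3   2.5] S [-27.1  27.7] [540.1 203.9] [115.1  55.2] -7.6 0.0225
wrist plate 2919 L [-59.7   9.3] S [-35.6  36.2] [516.4 207. ] [72.1 72.1] 82.3 0.0105
wrist base 2692 L [-48.3 -22.6] S [-17.5  18. ] [506.6 208.3] [36.1 29.4] 82.6 0.0465
scene rim 244 L [-56.   60.4] S [-27.6  27.8] [542.2 204.3] [117.9  55.7] -9.1 0.0229
scene plate 332 L [-57.9  62.7] S [-35.9  36.4] [541.5 203.4] [122.5  73.3] -8.0 0.0111
scene base 200 L [-45.  51.] S [-17.5  18.6] [542.6 203.3] [98.4 36.9] -7.8 0.0467
```

```bash
python3 -c "
from station import *
print(hand_in())"
```

```text
the job is handed in; nothing more can be done
None
```

The cut housing is in the basket, and the whole housing is held level, in line and centred to within about 1 mm, 10 mm above the nest rim; the job was handed in at about 18 s, and the result was not reported back.

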